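# Press the worn bushing out of the machine link

## Robot

A 7-joint arm with a two-finger parallel gripper is mounted at the origin on the work surface. World frame = base frame: x ahead of the robot, y to its left, z up, the work surface at z = 0. Lengths are in m, angles in rad, forces in N, time in s.
With the tool pointing down it reaches from about 0.4 to 0.9 m from the base axis. Payload 5.6 kg.
Tool frame: the origin (TCP) lies midway between the tips of the shut fingers; the grasp point (between the pads) lies 19 mm behind it; x points along the fingers, z is the direction in which the jaws open and shut, and the axes are right-handed (so a half turn about x gives the same grasp; the last joint's range is limited). The gripper opens to 92 mm and grips with 3 to 60 N. Pads are 20 mm wide; open, the fingers measure 128 mm over their backs; the gripper's body (75 mm by 189 mm) begins 69 mm behind the grasp point.
Start: joints at [-1.216, 0.468, -0.012, 1.603, 0.006, 1.071, -0.056], TCP at [0.252, 0.599, 0.215] pointing down, gripper open.
Joint ranges: [-2.53, 2.53], [-0.31, 2.02], [-1.57, 1.55], [0.28, 2.44], [-1.29, 4.43], [0.15, 1.84], [-2.92, 2.92]. Speed limits (rad/s): [2.57, 2.57, 3.14, 3.14, 3.14, 3.14, 3.14].

## Interface

Orientations are given as a 3x3 rotation matrix whose columns are the frame's x, y, z axes.
In Python, from bench import * gives the robot as it stands.
- The arm moves only by the shell command python3 -m pendant 'ROWS'. ROWS is JSON, a list of rows, each an object of numbers: "jaw": the closure, from 0 (fully open) to 1 (shut); "x", "y", "z": the shift along the tool's x, y, z in m; "rx", "ry", "rz": the turn, a rotation vector about the tool's x, y, z in rad. In form: [{"jaw": .., "x": .., "y": .., "z": .., "rx": .., "ry": .., "rz": ..}, ...]. A call has 1 to 20 rows; each row shifts and turns the commanded pose from where the row before left it, along the tool's axes as they then stand; what a row does not reach is not made up. A row lasts 1/12 s, in which the tool goes at most 41.7 mm and 7.16 degrees, less where a joint would pass 70% of its speed; a pose out of reach is approached as far as the arm can. A call is refused whole if a number of a shift passes 0.0417 or a number of a turn 0.125, either way. A call with a gripper value outside its range is refused whole. The fingers move at their own pace and stop on an object; the grip force is fixed at half the most. Time passes only in rows, so rows that do not move let the fingers close. It gives the time, the measured TCP pose, the force and the opening at its end, in the units of the state.
- read_state(): the state, without advancing time (a new reading comes with each control period).
- capture(name): name is "scene" or "top" or "wrist"; returns a dict with "img" (420x560x3 uint8, red, green, blue), "depth" (420x560 float32, m along the optical axis (not along the pixel's ray), 0 where there is no reading), "fx", "fy", "cx", "cy" (pixels), "cam_to_world" (4x4, takes a point from camera to world coordinates). Camera axes: x right, y up, looking along -z (the intrinsics and any distortion apply to the point x, -y, -z); pixel columns grow to the right and rows downward; lengths in m; the calibration is good to about 2 mm. A picture is of the moment at which its call begins.
- hand_in(): hands the job in, once; it reports no verdict.
Trained networks look in a picture, given as the dict that the camera call returned (one of the last four; its "shot" number tells which), for a name from the list of things; names that differ only in an ending like _2 or _b are one class to them, and where a whole thing is asked for, a point or a joint stands for the part that bears it (a point fixed in the world has none). Each returns a list of dicts, best first, with "score" (0 to 1); they miss things now and then, are a little off and sometimes report something else, mostly with a low value. They report only what shows in the picture. A call takes as long as a camera call. They do not tell look-alikes from the thing itself.
- find_in(picture, target): "rect" ([left, top, right, bottom] in pixels, round what is visible of it).
- spot_point(picture, target): "xy" ([column, row] in pixels: a listed point, or the origin of a listed thing).
The state is a dict: "t": time; "joints": joint angles; "dq": joint speeds; "joint_efforts": joint torques, N m; "ee_pos": TCP position; "orientation": TCP orientation; "wrist_force": force on the tool from outside, world axes, zero at the start; "torque": the same for the moment, N m; "finger_gap": opening from 0.0 (shut) to 1.0 (fully open).
Only numpy, scipy, OpenCV 4.12 (cv2) and the standard library are available. Lean on these libraries where they do the work, as an engineer would, in place of code of your own. Each camera call takes 0.05 s, during which the arm holds its last target. There are 200 camera calls.

## Task

Take the drift that fits out of the wooden rack and use it to press the worn bushing down through the eye of the machine link until it drops into the tray below. Push the drift all the way home, so that its collar rests on the eye, and leave it there. Do not press on the bushing with the gripper itself.

Things in the scene. Friction and masses are not known exactly. Their poses are not given: they have to be found in the camera images.
- drift: The right drift, the middle-sized of three in the rack: an upright steel rod 22 mm in diameter through a round collar 64 mm across, 6 mm thick. Origin: on the axis at the collar's underside; z up. Plain grip from 6 to 56 mm above the origin, shaft end (slightly chamfered) 50 mm below it. 0.3 to 0.5 kg. Lift it straight up. Its collar is wider than the bore.
- rack: Low fixed wooden rack, plate 275 x 85 mm, top 75 mm above the bench. Origin on the bench under its centre, y along its length. Three drifts hang by their collars in its 54 mm holes, at y = -85, 0 and 85 mm, in any order, alike but for the rod: 22 mm (fits), 48 mm (does not enter the bore), 10 mm (slips through the bushing's hole).
- bushing: Bronze-coloured sleeve, outside diameter 38 mm, hole 16 mm, length 28 mm, held by a press fit upright in the eye of the link, its top 2 to 6 mm below the bore's mouth. Origin: its centre; z along its axis. It stays put by itself; a steady push of 10 to 20 N straight down slides it. It falls free once its top is 40 mm below the mouth.
- bore_mouth (a point): Centre of the upper mouth of the 40 mm upright through bore in the big eye of the fixed grey link; z up. Eye 68 mm across, 40 mm high, top 115 mm above the bench, the highest point there. The link's bar and small unused eye lie along -y. It sits on a 134 mm square steel plate on legs, with a clear hole under the bore; on the bench below is a white tray, 100 mm square, rim 18 mm.
Not all that is in view belongs to the job. What is shaped like the drift but pink or turquoise is not meant.

How it is judged:
By the outcome, as a careful person would: the job done as asked, in the order asked, and still so for the second after the job is handed in, with the robot touching nothing.
It also fails if it takes over 40 s, if anything falls off the work surface, if the arm or the gripper's body presses on something with over 40 N, if the wrist force passes 120 N, or if a joint passes its speed limit or range.

## Working session

There is one attempt and no reset: what is moved stays moved. The work goes in short steps, Python scripts to look and compute and a shell command to move; the robot and the scene stay as the last step left them, time stands still between calls to the robot, and variables do not carry over. Pictures are saved under pics/ and viewed, on a budget of 10 in all, crops included, one or two more only if the job needs it, and the job is handed in when it is done.

```bash
mkdir -p pics; cat > h.py <<'E'
from bench import *
import numpy as np, cv2
def world(p,u,v,d):
    c=np.array([(u-p["cx"])/p["fx"]*d,-(v-p["cy"])/p["fy"]*d,-d,1.]); return (p["cam_to_world"]@c)[:3]
def at_z(p,u,v,z):
    a=p["cam_to_world"][:3,3]; b=world(p,u,v,1.); return a+(b-a)*(z-a[2])/(b[2]-a[2])
def save(p,n): cv2.imwrite(f"pics/{n}.png",p["img"][:,:,::-1])
E
python3 - <<'E'
from h import *
s=read_state();print(s["t"],s["ee_pos"],s["orientation"],s["finger_gap"],s["wrist_force"])
ims=[]
for n in("scene","top"):
    p=capture(n);ims.append(p["img"]);print(n,[k for k in p if k not in("img","depth","cam_to_world")], p["cam_to_world"][:3,3])
    for t in("drift","rack","bushing","bore_mouth"):
        for r in spot_point(p,t)[:4]:
            u,v=r["xy"];d=p["depth"][int(v),int(u)];print(t,round(r["score"],2),np.round(r["xy"]),world(p,u,v,d).round(3))
    save(p,n)
E
```

```text
0.0 [0.25165116 0.59867527 0.21363373] [[-5.70894569e-04 -9.21890333e-01  3.87450498e-01]
 [-1.68248549e-03  3.87450898e-01  9.21888806e-01]
 [-9.99998422e-01 -1.25578530e-04 -1.77226073e-03]] 0.9987811858242696 [0.30329733 0.71658582 0.22586904]
scene ['fx', 'fy', 'cx', 'cy', 'shot'] [ 1.09550837 -0.10622622  0.58284057]
drift 0.85 [291. 193.] [0.367 0.088 0.062]
drift 0.67 [318. 230.] [0.53  0.095 0.085]
drift 0.62 [255. 260.] [ 0.556 -0.029  0.063]
rack 0.97 [359. 256.] [0.533 0.185 0.   ]
bushing 0.51 [150. 283.] [ 0.612 -0.204  0.107]
bore_mouth 0.66 [143. 277.] [ 0.594 -0.215  0.107]
top ['fx', 'fy', 'cx', 'cy', 'shot'] [0.38716465 0.02322192 0.82740922]
drift 0.87 [242. 200.] [0.512 0.091 0.099]
drift 0.76 [243. 289.] [0.355 0.09  0.106]
drift 0.66 [312. 186.] [ 0.536 -0.035  0.085]
rack 0.89 [202. 199.] [0.517 0.166 0.081]
bushing 0.65 [407. 150.] [ 0.625 -0.239  0.003]
bore_mouth 0.83 [412. 147.] [ 0.602 -0.218  0.1  ]
```

View pics/top.png

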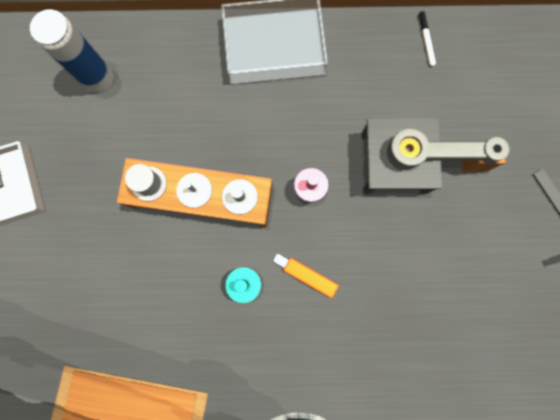

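View pics/scene.png

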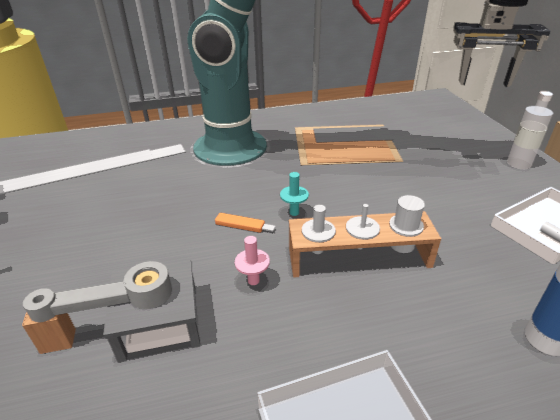

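The top view shows the rack with rods, left to right: thick (145,182), thin (193,190) and medium (240,196). The medium one is the right drift. The pink (311,184) and turquoise (243,285) ones are decoys, and the link's eye with the bushing is at (410,149).

```bash
cat >> h.py <<'E'
def cloud(p):
    v,u=np.mgrid[0:420,0:560]; d=p["depth"]
    c=np.stack([(u-p["cx"])/p["fx"]*d,-(v-p["cy"])/p["fy"]*d,-d,np.ones_like(d)],-1)
    w=(c@p["cam_to_world"].T)[...,:3]; w[d==0]=np.nan; return w
def near(w,c,r,z0,z1):
    m=(np.hypot(w[...,0]-c[0],w[...,1]-c[1])<r)&(w[...,2]>z0)&(w[...,2]<z1); return w[m]
def circ(q):
    return cv2.minEnclosingCircle(q[:,:2].astype(np.float32))
E
python3 - <<'E'
from h import *
for n in("top","scene"):
    p=capture(n);w=cloud(p)
    for nm,c,r,z0,z1 in(("rod",(.52,.09),.03,.095,.15),("collar",(.52,.09),.05,.077,.09),("eye",(.6,-.217),.05,.108,.125),("pink",(.54,-.035),.04,.06,.2),("rack",(.517,.17),.16,.068,.076)):
        q=near(w,c,r,z0,z1)
        if len(q)>5: print(n,nm,len(q),q.mean(0).round(4),q.min(0).round(3),q.max(0).round(3),circ(q))
        if nm=="rack": print(cv2.minAreaRect((q[:,:2]*1000).astype(np.float32)))
    for t in("drift","bore_mouth","bushing"): 
        print([(t,round(r["score"],2),np.round(r["xy"],1),at_z(p,*r["xy"],{"drift":.075,"bore_mouth":.115,"bushing":.111}[t]).round(4)) for r in spot_point(p,t)[:3]])
E
```

```text
top rod 164 [0.5187 0.0964 0.1261] [0.51  0.087 0.096] [0.53  0.108 0.134] ((0.5204823613166809, 0.09744446724653244), 0.010785871185362339)
top collar 805 [0.5191 0.0959 0.0807] [0.479 0.047 0.077] [0.563 0.14  0.09 ] ((0.5199204683303833, 0.09063228964805603), 0.0494220070540905)
top eye 895 [ 0.5992 -0.2107  0.1137] [ 0.566 -0.244  0.108] [ 0.633 -0.178  0.118] ((0.5990718007087708, -0.2114611268043518), 0.03463335335254669)
top pink 165 [ 0.5438 -0.0353  0.0989] [ 0.535 -0.046  0.063] [ 0.557 -0.025  0.109] ((0.546219527721405, -0.036203768104314804), 0.011018864810466766)
top rack 3134 [0.5302 0.1732 0.0743] [0.471 0.04  0.068] [0.598 0.324 0.076] ((0.5345106720924377, 0.18148280680179596), 0.14298807084560394)
((534.8009643554688, 181.91485595703125), (276.0584411621094, 85.58425903320312), 80.8093490600586)
[('drift', 0.94, array([239. , 199.5]), array([0.5157, 0.0995, 0.075 ])), ('drift', 0.75, array([242.3, 288.7]), array([0.3535, 0.094 , 0.075 ])), ('drift', 0.67, array([309.9, 188.2]), array([ 0.5348, -0.032 ,  0.075 ]))]
[('bore_mouth', 0.63, array([409.5, 147.8]), array(
[... 710 characters left out ...]
107] ((0.5474866628646851, -0.03540671244263649), 0.012294521555304527)
scene rack 2440 [0.5462 0.1728 0.074 ] [0.471 0.041 0.068] [0.598 0.324 0.076] ((0.534710705280304, 0.18245738744735718), 0.14332576096057892)
((534.4638061523438, 182.49581909179688), (275.28680419921875, 89.05833435058594), 80.74758911132812)
[('drift', 0.97, array([292.2, 195.1]), array([0.3927, 0.0827, 0.075 ])), ('drift', 0.82, array([316.5, 232.2]), array([0.523 , 0.0955, 0.075 ])), ('drift', 0.82, array([256.1, 261.3]), array([ 0.5716, -0.0304,  0.075 ]))]
[('bore_mouth', 0.95, array([144.2, 277. ]), array([ 0.6034, -0.2115,  0.115 ]))]
[('bushing', 0.52, array([150.5, 284.1]), array([ 0.6172, -0.2027,  0.111 ]))]
```

Drift axis is about (0.521, 0.098) and the bore about (0.600, -0.2105). Their heights and radii match the given sizes. First I'll turn the jaws to world x (tool y = world y, tool z = world x), then travel.

```bash
python3 -m pendant '[{"jaw":0,"rx":0.125},{"jaw":0,"rx":0.125},{"jaw":0,"rx":0.125},{"jaw":0,"rx":0.125},{"jaw":0,"rx":0.125},{"jaw":0,"rx":0.125},{"jaw":0,"rx":0.125},{"jaw":0,"rx":0.125},{"jaw":0,"rx":0.125},{"jaw":0,"rx":0.048},{"jaw":0,"y":-0.03,"z":0.016},{"jaw":0,"y":-0.03,"z":0.016},{"jaw":0,"y":-0.03,"z":0.016},{"jaw":0,"y":-0.03,"z":0.016},{"jaw":0,"y":-0.03,"z":0.016},{"jaw":0,"y":-0.03,"z":0.016},{"jaw":0,"y":-0.03,"z":0.016},{"jaw":0,"y":-0.03,"z":0.016},{"jaw":0,"y":-0.03,"z":0.016},{"jaw":0}]'; python3 -c "
from h import *
s=read_state();print(s['ee_pos'],s['orientation'].round(3) if hasattr(s['orientation'],'round') else s['orientation'])"
```

```text
[0.25182955 0.59926839 0.21462396] [[ 0.    -0.922  0.387]
 [ 0.     0.387  0.922]
 [-1.    -0.     0.   ]]validation failed for argument at $[0]...
```

```bash
python3 -m pendant '[{"jaw":0,"x":0,"y":0,"z":0,"rx":0.125,"ry":0,"rz":0},{"jaw":0,"x":0,"y":0,"z":0,"rx":0.125,"ry":0,"rz":0},{"jaw":0,"x":0,"y":0,"z":0,"rx":0.125,"ry":0,"rz":0},{"jaw":0,"x":0,"y":0,"z":0,"rx":0.125,"ry":0,"rz":0},{"jaw":0,"x":0,"y":0,"z":0,"rx":0.125,"ry":0,"rz":0},{"jaw":0,"x":0,"y":0,"z":0,"rx":0.125,"ry":0,"rz":0},{"jaw":0,"x":0,"y":0,"z":0,"rx":0.125,"ry":0,"rz":0},{"jaw":0,"x":0,"y":0,"z":0,"rx":0.125,"ry":0,"rz":0},{"jaw":0,"x":0,"y":0,"z":0,"rx":0.125,"ry":0,"rz":0},{"jaw":0,"x":0,"y":0,"z":0,"rx":0.048,"ry":0,"rz":0},{"jaw":0,"x":0,"y":-0.03,"z":0.016,"rx":0,"ry":0,"rz":0},{"jaw":0,"x":0,"y":-0.03,"z":0.016,"rx":0,"ry":0,"rz":0},{"jaw":0,"x":0,"y":-0.03,"z":0.016,"rx":0,"ry":0,"rz":0},{"jaw":0,"x":0,"y":-0.03,"z":0.016,"rx":0,"ry":0,"rz":0},{"jaw":0,"x":0,"y":-0.03,"z":0.016,"rx":0,"ry":0,"rz":0},{"jaw":0,"x":0,"y":-0.03,"z":0.016,"rx":0,"ry":0,"rz":0},{"jaw":0,"x":0,"y":-0.03,"z":0.016,"rx":0,"ry":0,"rz":0},{"jaw":0,"x":0,"y":-0.03,"z":0.016,"rx":0,"ry":0,"rz":0},{"jaw":0,"x":0,"y":-0.03,"z":0.016,"rx":0,"ry":0,"rz":0}]'; python3 -c "
from h import *
s=read_state();print(s['ee_pos'],s['orientation'].round(3))"
```

```text
t: 2.48
ee_pos: [0.3964, 0.3278, 0.2149]
orientation: [[0.0, -0.0, 1.0], [0.001, 1.0, 0.0], [-1.0, 0.001, 0.0]]
wrist_force: [0.4, 0.1, 0.4]
finger_gap: 1.001
[0.39636929 0.32778714 0.21488147] [[ 0.    -0.     1.   ]
 [ 0.001  1.     0.   ]
 [-1.     0.001  0.   ]]
```

```bash
python3 -m pendant '[{"jaw":0,"x":0,"y":-0.033,"z":0.018,"rx":0,"ry":0,"rz":0},{"jaw":0,"x":0,"y":-0.033,"z":0.018,"rx":0,"ry":0,"rz":0},{"jaw":0,"x":0,"y":-0.033,"z":0.018,"rx":0,"ry":0,"rz":0},{"jaw":0,"x":0,"y":-0.033,"z":0.018,"rx":0,"ry":0,"rz":0},{"jaw":0,"x":0,"y":-0.033,"z":0.018,"rx":0,"ry":0,"rz":0},{"jaw":0,"x":0,"y":-0.033,"z":0.018,"rx":0,"ry":0,"rz":0},{"jaw":0,"x":0,"y":-0.032,"z":0.017,"rx":0,"ry":0,"rz":0},{"jaw":0,"x":0.02,"y":0,"z":0,"rx":0,"ry":0,"rz":0},{"jaw":0,"x":0.02,"y":0,"z":0,"rx":0,"ry":0,"rz":0},{"jaw":0,"x":0,"y":0,"z":0,"rx":0,"ry":0,"rz":0},{"jaw":0,"x":0,"y":0,"z":0,"rx":0,"ry":0,"rz":0}]'; python3 - <<'E'
from h import *
p=capture("wrist");save(p,"w1");w=cloud(p)
for nm,c,r,z0,z1 in(("rod",(.52,.098),.03,.09,.15),("collar",(.52,.098),.04,.078,.088),("eye",(.6,-.21),.05,.108,.125)):
    q=near(w,c,r,z0,z1)
    if len(q)>5: print(nm,len(q),q.mean(0).round(4),q.max(0).round(4),circ(q))
E
```

```text
t: 3.4
ee_pos: [0.5202, 0.0991, 0.1742]
orientation: [[-0.002, 0.0, 1.0], [-0.001, 1.0, -0.0], [-1.0, -0.001, -0.002]]
wrist_force: [-0.3, -0.6, 0.7]
finger_gap: 1.004
rod 941 [0.5196 0.1029 0.1254] [0.53   0.1107 0.134 ] ((0.5195419192314148, 0.09983403980731964), 0.011085812933743)
collar 2819 [0.5198 0.1048 0.0822] [0.5572 0.1353 0.0879] ((0.5220065116882324, 0.09789850562810898), 0.03791368380188942)
```

View pics/w1.png

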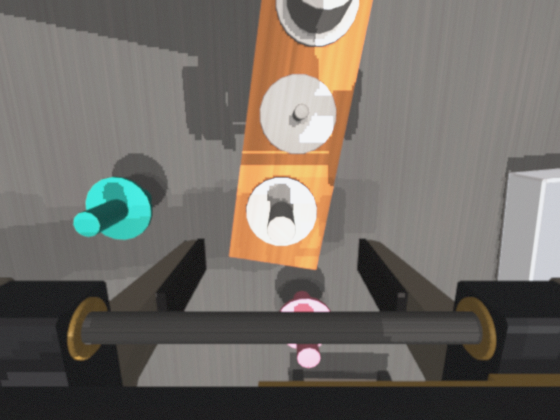

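The wrist view shows the medium drift (280,215) centred between the fingers, with nothing in the way. Next I descend, grip and lift.

```bash
python3 -m pendant '[{"jaw":0,"x":0.022,"y":0,"z":0,"rx":0,"ry":0,"rz":0},{"jaw":0,"x":0.022,"y":0,"z":0,"rx":0,"ry":0,"rz":0},{"jaw":0,"x":0.022,"y":0,"z":0,"rx":0,"ry":0,"rz":0},{"jaw":0,"x":0.016,"y":0,"z":0,"rx":0,"ry":0,"rz":0},{"jaw":0,"x":0.005,"y":0,"z":0,"rx":0,"ry":0,"rz":0},{"jaw":0,"x":0,"y":0,"z":0,"rx":0,"ry":0,"rz":0},{"jaw":1,"x":0,"y":0,"z":0,"rx":0,"ry":0,"rz":0},{"jaw":1,"x":0,"y":0,"z":0,"rx":0,"ry":0,"rz":0},{"jaw":1,"x":0,"y":0,"z":0,"rx":0,"ry":0,"rz":0},{"jaw":1,"x":0,"y":0,"z":0,"rx":0,"ry":0,"rz":0},{"jaw":1,"x":0,"y":0,"z":0,"rx":0,"ry":0,"rz":0},{"jaw":1,"x":0,"y":0,"z":0,"rx":0,"ry":0,"rz":0},{"jaw":1,"x":0,"y":0,"z":0,"rx":0,"ry":0,"rz":0},{"jaw":1,"x":0,"y":0,"z":0,"rx":0,"ry":0,"rz":0},{"jaw":1,"x":0,"y":0,"z":0,"rx":0,"ry":0,"rz":0},{"jaw":1,"x":0,"y":0,"z":0,"rx":0,"ry":0,"rz":0}]'
```

```text
t: 4.78
ee_pos: [0.5208, 0.0992, 0.0876]
orientation: [[-0.0, 0.0, 1.0], [-0.0, 1.0, -0.0], [-1.0, -0.0, -0.0]]
wrist_force: [-0.5, 0.7, -0.1]
finger_gap: 0.296
```

```bash
python3 -m pendant '[{"jaw":1,"x":0,"y":0,"z":0,"rx":0,"ry":0,"rz":0},{"jaw":1,"x":0,"y":0,"z":0,"rx":0,"ry":0,"rz":0},{"jaw":1,"x":0,"y":0,"z":0,"rx":0,"ry":0,"rz":0},{"jaw":1,"x":0,"y":0,"z":0,"rx":0,"ry":0,"rz":0},{"jaw":1,"x":-0.01,"y":0,"z":0,"rx":0,"ry":0,"rz":0},{"jaw":1,"x":-0.02,"y":0,"z":0,"rx":0,"ry":0,"rz":0},{"jaw":1,"x":-0.025,"y":0,"z":0,"rx":0,"ry":0,"rz":0},{"jaw":1,"x":-0.025,"y":0,"z":0,"rx":0,"ry":0,"rz":0},{"jaw":1,"x":-0.025,"y":0,"z":0,"rx":0,"ry":0,"rz":0},{"jaw":1,"x":-0.025,"y":0,"z":0,"rx":0,"ry":0,"rz":0},{"jaw":1,"x":-0.015,"y":0,"z":0,"rx":0,"ry":0,"rz":0},{"jaw":1,"x":0,"y":0,"z":0,"rx":0,"ry":0,"rz":0},{"jaw":1,"x":0,"y":0,"z":0,"rx":0,"ry":0,"rz":0},{"jaw":1,"x":0,"y":0,"z":0,"rx":0,"ry":0,"rz":0}]'
```

```text
t: 5.95
ee_pos: [0.5197, 0.0991, 0.2314]
orientation: [[-0.002, -0.0, 1.0], [-0.001, 1.0, 0.0], [-1.0, -0.001, -0.002]]
wrist_force: [0.3, 0.4, -4.4]
finger_gap: 0.232
```

Gripped: opening 21 mm, weight 4.4 N. Carrying it to above the bore.

```bash
python3 -m pendant '[{"jaw":1,"x":0,"y":-0.015,"z":0.004,"rx":0,"ry":0,"rz":0},{"jaw":1,"x":0,"y":-0.025,"z":0.006,"rx":0,"ry":0,"rz":0},{"jaw":1,"x":0,"y":-0.03,"z":0.008,"rx":0,"ry":0,"rz":0},{"jaw":1,"x":0,"y":-0.03,"z":0.008,"rx":0,"ry":0,"rz":0},{"jaw":1,"x":0,"y":-0.03,"z":0.008,"rx":0,"ry":0,"rz":0},{"jaw":1,"x":0,"y":-0.03,"z":0.008,"rx":0,"ry":0,"rz":0},{"jaw":1,"x":0,"y":-0.03,"z":0.008,"rx":0,"ry":0,"rz":0},{"jaw":1,"x":0,"y":-0.03,"z":0.008,"rx":0,"ry":0,"rz":0},{"jaw":1,"x":0,"y":-0.03,"z":0.008,"rx":0,"ry":0,"rz":0},{"jaw":1,"x":0,"y":-0.03,"z":0.008,"rx":0,"ry":0,"rz":0},{"jaw":1,"x":0,"y":-0.02,"z":0.004,"rx":0,"ry":0,"rz":0},{"jaw":1,"x":0,"y":-0.01,"z":0.002,"rx":0,"ry":0,"rz":0},{"jaw":1,"x":0.02,"y":0,"z":0,"rx":0,"ry":0,"rz":0},{"jaw":1,"x":0.01,"y":0,"z":0,"rx":0,"ry":0,"rz":0},{"jaw":1,"x":0,"y":0,"z":0,"rx":0,"ry":0,"rz":0},{"jaw":1,"x":0,"y":0,"z":0,"rx":0,"ry":0,"rz":0}]'; python3 - <<'E'
from h import *
print(read_state()["ee_pos"])
ims=[]
for n in("scene","wrist"):
    p=capture(n);w=cloud(p);save(p,"c_"+n)
    for nm,c,r,z0,z1 in(("collar",(.6,-.21),.05,.178,.2),("shaft",(.6,-.21),.02,.135,.172),("eye",(.6,-.21),.05,.108,.12)):
        q=near(w,c,r,z0,z1)
        if len(q)>5: print(n,nm,len(q),q.mean(0).round(4),q.min(0).round(4),q.max(0).round(4),circ(q))
    ims.append(p["img"][:,:,::-1][100:400,:400] if n=="scene" else p["img"][:300,80:480,::-1])
cv2.imwrite("pics/c.png",np.hstack(ims))
E
```

```text
t: 7.28
ee_pos: [0.6001, -0.209, 0.2011]
orientation: [[-0.003, -0.002, 1.0], [0.001, 1.0, 0.002], [-1.0, 0.001, -0.003]]
wrist_force: [-0.7, 0.7, -4.3]
finger_gap: 0.234
[ 0.60011778 -0.20899012  0.20110966]
scene collar 809 [ 0.6107 -0.2067  0.1936] [ 0.5713 -0.2401  0.1874] [ 0.6343 -0.1777  0.2   ] ((0.6020113825798035, -0.2092401087284088), 0.03257853910326958)
scene shaft 226 [ 0.6092 -0.2074  0.1549] [ 0.5976 -0.2192  0.1392] [ 0.6132 -0.1983  0.1705] ((0.6023938655853271, -0.2086958885192871), 0.011014401912689209)
scene eye 870 [ 0.6061 -0.2093  0.1131] [ 0.567 -0.244  0.108] [ 0.6343 -0.1764  0.117 ] ((0.600020706653595, -0.20886275172233582), 0.035560112446546555)
wrist collar 3370 [ 0.6004 -0.1925  0.1968] [ 0.5688 -0.2144  0.1911] [ 0.632  -0.1772  0.2   ] ((0.6004629135131836, -0.20855291187763214), 0.031853821128606796)
wrist eye 1408 [ 0.5976 -0.1889  0.1153] [ 0.5655 -0.21    0.108 ] [ 0.632  -0.1755  0.1186] ((0.5987074375152588, -0.205974742770195), 0.03344234079122543)
```

View pics/c.png

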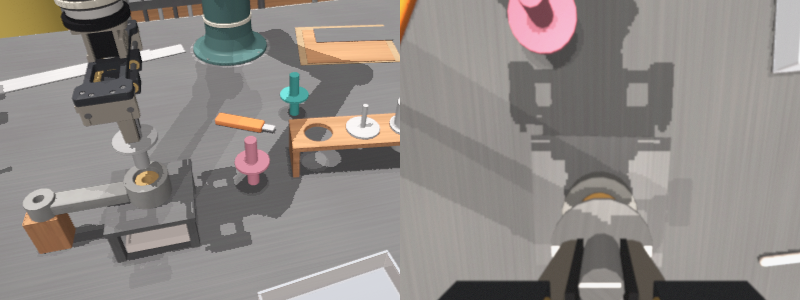

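The shaft hangs over the bore (bushing visible at (150,180) in the left half) and is within 2 mm of its axis. I'll apply a small correction and descend to the bushing.

```bash
python3 -m pendant '[{"jaw":1,"x":0,"y":-0.001,"z":-0.0015,"rx":0,"ry":0,"rz":0},{"jaw":1,"x":0.01,"y":0,"z":0,"rx":0,"ry":0,"rz":0},{"jaw":1,"x":0.01,"y":0,"z":0,"rx":0,"ry":0,"rz":0},{"jaw":1,"x":0.003,"y":0,"z":0,"rx":0,"ry":0,"rz":0},{"jaw":1,"x":0.002,"y":0,"z":0,"rx":0,"ry":0,"rz":0},{"jaw":1,"x":0.002,"y":0,"z":0,"rx":0,"ry":0,"rz":0},{"jaw":1,"x":0.002,"y":0,"z":0,"rx":0,"ry":0,"rz":0},{"jaw":1,"x":0,"y":0,"z":0,"rx":0,"ry":0,"rz":0},{"jaw":1,"x":0,"y":0,"z":0,"rx":0,"ry":0,"rz":0}]'
python3 -m pendant '[{"jaw":1,"x":0.002,"y":0,"z":0,"rx":0,"ry":0,"rz":0},{"jaw":1,"x":0.002,"y":0,"z":0,"rx":0,"ry":0,"rz":0},{"jaw":1,"x":0.002,"y":0,"z":0,"rx":0,"ry":0,"rz":0},{"jaw":1,"x":0.002,"y":0,"z":0,"rx":0,"ry":0,"rz":0},{"jaw":1,"x":0,"y":0,"z":0,"rx":0,"ry":0,"rz":0}]'
```

```text
t: 8.13
ee_pos: [0.5994, -0.2119, 0.1737]
orientation: [[0.0, 0.0, 1.0], [-0.0, 1.0, -0.0], [-1.0, -0.0, 0.0]]
wrist_force: [0.3, 0.1, -4.4]
finger_gap: 0.234
t: 8.55
ee_pos: [0.6004, -0.2125, 0.168]
orientation: [[0.003, 0.0, 1.0], [-0.001, 1.0, -0.0], [-1.0, -0.001, 0.003]]
wrist_force: [-3.2, 0.3, 7.6]
finger_gap: 0.229
```

Contact with the bushing: 12 N up. Pressing on slowly.

```bash
python3 -m pendant '[{"jaw":1,"x":0.002,"y":0,"z":0,"rx":0,"ry":0,"rz":0},{"jaw":1,"x":0.002,"y":0,"z":0,"rx":0,"ry":0,"rz":0},{"jaw":1,"x":0.002,"y":0,"z":0,"rx":0,"ry":0,"rz":0},{"jaw":1,"x":0.002,"y":0,"z":0,"rx":0,"ry":0,"rz":0},{"jaw":1,"x":0.002,"y":0,"z":0,"rx":0,"ry":0,"rz":0}]'
python3 - <<'E'
from h import *
p=capture("scene");w=cloud(p)
for nm,c,r,z0,z1 in(("collar",(.6,-.21),.05,.145,.162),):
    q=near(w,c,r,z0-.01,z1); print(len(q),q.mean(0).round(4),np.percentile(q,[5,50,95],axis=0).round(4),circ(q))
cv2.imwrite("pics/d.png",cv2.resize(p["img"][130:370,20:260,::-1],None,fx=2.4,fy=2.4))
E
```

```text
t: 8.97
ee_pos: [0.6005, -0.2127, 0.1589]
orientation: [[0.004, 0.0, 1.0], [-0.0, 1.0, -0.0], [-1.0, -0.0, 0.004]]
wrist_force: [-4.0, 0.7, 12.1]
finger_gap: 0.235
768 [ 0.611  -0.2099  0.1517] [[ 0.5833 -0.2391  0.1484]
 [ 0.614  -0.2048  0.1519]
 [ 0.6317 -0.1851  0.1532]] ((0.6020929217338562, -0.2124088555574417), 0.032944049686193466)
```

View pics/d.png

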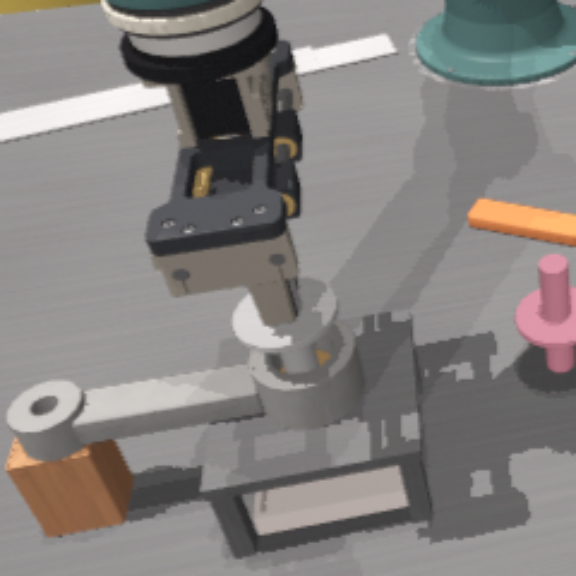

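The drift stands in the bore on the bushing. The collar top at 0.152 means there is no slip in the grip. About 31 mm remains.

```bash
python3 -m pendant '[{"jaw":1,"x":0.002,"y":0,"z":0,"rx":0,"ry":0,"rz":0},{"jaw":1,"x":0.002,"y":0,"z":0,"rx":0,"ry":0,"rz":0},{"jaw":1,"x":0.002,"y":0,"z":0,"rx":0,"ry":0,"rz":0},{"jaw":1,"x":0.002,"y":0,"z":0,"rx":0,"ry":0,"rz":0},{"jaw":1,"x":0.002,"y":0,"z":0,"rx":0,"ry":0,"rz":0},{"jaw":1,"x":0.002,"y":0,"z":0,"rx":0,"ry":0,"rz":0},{"jaw":1,"x":0.002,"y":0,"z":0,"rx":0,"ry":0,"rz":0},{"jaw":1,"x":0.002,"y":0,"z":0,"rx":0,"ry":0,"rz":0}]'
python3 -m pendant '[{"jaw":1,"x":0.002,"y":0,"z":0,"rx":0,"ry":0,"rz":0},{"jaw":1,"x":0.002,"y":0,"z":0,"rx":0,"ry":0,"rz":0},{"jaw":1,"x":0.002,"y":0,"z":0,"rx":0,"ry":0,"rz":0},{"jaw":1,"x":0.001,"y":0,"z":0,"rx":0,"ry":0,"rz":0},{"jaw":1,"x":0,"y":0,"z":0,"rx":0,"ry":0,"rz":0},{"jaw":1,"x":0,"y":0,"z":0,"rx":0,"ry":0,"rz":0}]'
```

```text
t: 9.68
ee_pos: [0.6005, -0.2127, 0.1425]
orientation: [[0.004, 0.0, 1.0], [-0.0, 1.0, -0.0], [-1.0, -0.0, 0.004]]
wrist_force: [-4.1, 1.8, 11.4]
finger_gap: 0.234
t: 10.18
ee_pos: [0.599, -0.2116, 0.132]
orientation: [[-0.001, -0.0, 1.0], [0.0, 1.0, 0.0], [-1.0, 0.0, -0.001]]
wrist_force: [-0.6, 0.5, -4.6]
finger_gap: 0.234
```

The force is back to the drift's weight alone, so the bushing is free. Now seating the collar.

```bash
python3 -m pendant '[{"jaw":1,"x":0.001,"y":0,"z":0,"rx":0,"ry":0,"rz":0},{"jaw":1,"x":0.001,"y":0,"z":0,"rx":0,"ry":0,"rz":0},{"jaw":1,"x":0.001,"y":0,"z":0,"rx":0,"ry":0,"rz":0},{"jaw":1,"x":0.001,"y":0,"z":0,"rx":0,"ry":0,"rz":0},{"jaw":1,"x":0,"y":0,"z":0,"rx":0,"ry":0,"rz":0},{"jaw":1,"x":0,"y":0,"z":0,"rx":0,"ry":0,"rz":0}]'
```

```text
t: 10.68
ee_pos: [0.5993, -0.2118, 0.1285]
orientation: [[-0.0, 0.0, 1.0], [0.0, 1.0, -0.0], [-1.0, 0.0, -0.0]]
wrist_force: [-0.2, -0.2, -4.3]
finger_gap: 0.23
```

```bash
python3 -m pendant '[{"jaw":1,"x":0.001,"y":0,"z":0,"rx":0,"ry":0,"rz":0},{"jaw":1,"x":0.001,"y":0,"z":0,"rx":0,"ry":0,"rz":0},{"jaw":1,"x":0,"y":0,"z":0,"rx":0,"ry":0,"rz":0}]';python3 -m pendant '[{"jaw":1,"x":0.001,"y":0,"z":0,"rx":0,"ry":0,"rz":0},{"jaw":1,"x":0,"y":0,"z":0,"rx":0,"ry":0,"rz":0}]'
```

```text
t: 10.93
ee_pos: [0.5995, -0.2119, 0.1276]
orientation: [[0.001, -0.0, 1.0], [0.0, 1.0, 0.0], [-1.0, 0.0, 0.001]]
wrist_force: [-1.4, 1.6, 3.2]
finger_gap: 0.237
t: 11.1
ee_pos: [0.5995, -0.2119, 0.1276]
orientation: [[0.001, -0.0, 1.0], [0.001, 1.0, 0.0], [-1.0, 0.001, 0.001]]
wrist_force: [-5.4, 2.2, 9.8]
finger_gap: 0.229
```

The collar is seated on the eye: z stopped at 0.1276 and the force is up 14 N. Back off 1 mm, then open and rise.

```bash
python3 -m pendant '[{"jaw":1,"x":-0.001,"y":0,"z":0,"rx":0,"ry":0,"rz":0},{"jaw":0.5,"x":0,"y":0,"z":0,"rx":0,"ry":0,"rz":0},{"jaw":0.3,"x":0,"y":0,"z":0,"rx":0,"ry":0,"rz":0},{"jaw":0.3,"x":0,"y":0,"z":0,"rx":0,"ry":0,"rz":0},{"jaw":0.3,"x":0,"y":0,"z":0,"rx":0,"ry":0,"rz":0},{"jaw":0.3,"x":0,"y":0,"z":0,"rx":0,"ry":0,"rz":0},{"jaw":0.3,"x":0,"y":0,"z":0,"rx":0,"ry":0,"rz":0},{"jaw":0.3,"x":-0.02,"y":0,"z":0,"rx":0,"ry":0,"rz":0},{"jaw":0.3,"x":-0.03,"y":0,"z":0,"rx":0,"ry":0,"rz":0},{"jaw":0.3,"x":-0.03,"y":0,"z":0,"rx":0,"ry":0,"rz":0},{"jaw":0.3,"x":-0.03,"y":0,"z":0,"rx":0,"ry":0,"rz":0},{"jaw":0.3,"x":0,"y":0,"z":0,"rx":0,"ry":0,"rz":0},{"jaw":0.3,"x":0,"y":0,"z":0,"rx":0,"ry":0,"rz":0}]'; python3 - <<'E'
from h import *
p=capture("scene");w=cloud(p)
q=near(w,(.6,-.21),.05,.117,.126); print("collar",len(q),q.mean(0).round(4),np.percentile(q[:,2],[5,95]).round(4),circ(q))
print([(round(r["score"],2),np.round(r["rect"])) for r in find_in(p,"bushing")])
cv2.imwrite("pics/e.png",cv2.resize(p["img"][170:370,20:260,::-1],None,fx=3,fy=3))
E
```

```text
t: 12.18
ee_pos: [0.6003, -0.2122, 0.2385]
orientation: [[0.004, 0.0, 1.0], [-0.001, 1.0, -0.0], [-1.0, -0.001, 0.004]]
wrist_force: [0.5, -0.2, -0.1]
finger_gap: 0.699
collar 790 [ 0.6078 -0.2112  0.1205] [0.1188 0.1221] ((0.6020251512527466, -0.2127426564693451), 0.03295503929257393)
[]
```

View pics/e.png

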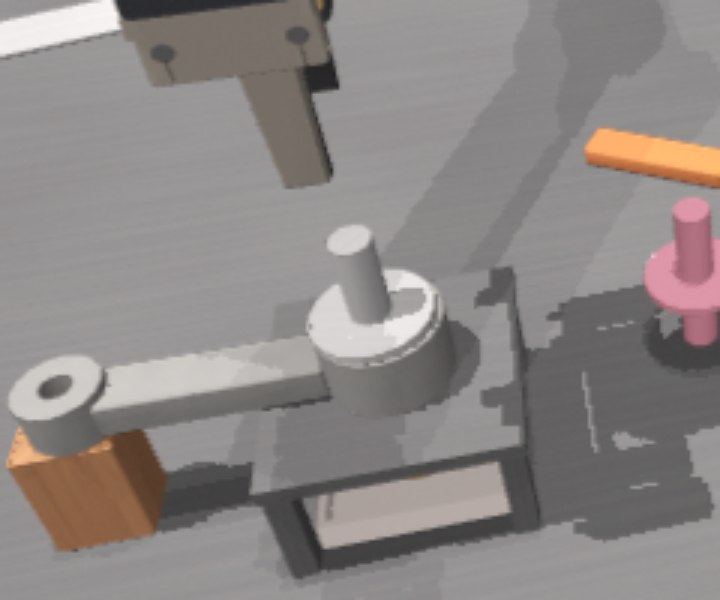

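The collar lies flat on the eye, with its top at 0.1205 against 0.121 expected. A bronze sliver of the bushing shows in the tray under the plate at (425,475), and the gripper is clear.

```bash
python3 -c "
from bench import *
print(hand_in())"
```

```text
the job is handed in; nothing more can be done
None
```

I lifted the 22 mm drift from the rack and pressed the bushing down through the eye. I then seated the drift's collar on the eye, let go and handed the job in at about 12.2 s.

- **Pressing:** The upward force on the tool was about 12–16 N above the drift's own weight while the bushing slid. It fell back to the drift's weight once the bushing came free.
- **Seating:** The tool stopped at the expected height (0.1276 m) as the contact force rose. After release the collar top measured 0.1205 m, against 0.121 m expected.
- **Robot clear:** The gripper is about 0.1 m above where it let go, and the wrist force reads about zero.
- **Bushing in the tray, less certain:** I saw only a bronze sliver under the plate, over the tray. The bushing detector found nothing in that last picture, because the plate hides most of it. The force drop also points to the bushing having fallen.

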